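# Wind the beaker under the spout

## Robot

A 6-joint arm with a two-finger parallel gripper is mounted at the origin on the work surface. World frame = base frame: x ahead of the robot, y to its left, z up, the work surface at z = 0. Lengths are in m, angles in degrees, forces in N, time in s.
With the tool pointing down it reaches from about 0.275 to 0.725 m from the base axis. Payload 15.9 kg.
Tool frame: the origin (TCP) lies between the finger pads; the fingertips stand 25 mm ahead of it and the grasp point (between the pads) lies 6 mm ahead of it; z points along the fingers, y is the line along which they close (so a half turn about z gives the same grasp; the last joint's range is limited). The gripper opens to 85 mm and grips with 20 to 120 N. Pads are 22 mm wide; open, the fingers measure 114 mm over their backs; the gripper's body (76 mm by 85 mm) begins 54 mm behind the grasp point. The pads swing forward as they close: fully open they stand 13 mm farther back than shut.
Start: joints at [67.265, 12.198, -1.971, 75.831, 0, 90], TCP at [0.193, 0.461, 0.256] pointing down, gripper open.
Joint ranges: [-170.91, 170.91], [-42.67, 98.43], [-65.05, 77.54], [-120.47, 116.71], [-90, 82.35], [-180, 180]. Speed limits (degrees/s): [108.29, 108.29, 136.94, 147.25, 180, 180].

## Interface

Orientations are given as a 3x3 rotation matrix whose columns are the frame's x, y, z axes.
In Python, from rig import manip gives the robot as it stands. The module is installed in compiled form; this text tells all that it offers.
- The arm moves only by the tool drive_tool, never from a script. Its argument "commands" is a list that holds one entry, the list of rows, each a list of 5 numbers: the closure, from -1 (fully open) to 1 (shut), then the shift along the world's x, y, z in mm, then the turn about the world's z in rad. In form: [[[claw, dx, dy, dz, yaw], ...]]. A call has 1 to 20 rows; each row is the pose to reach, as a shift and turn from the pose commanded when the call began; what a row does not reach only later rows make up. A row lasts 1/12 s, in which the tool goes at most 41.7 mm and 7.16 degrees, less where a joint would pass 70% of its speed; a pose out of reach is approached as far as the arm can. A call with a gripper value outside its range is refused whole. The fingers move at their own pace and stop on an object; "grip_force" is the grip in N (left out, the last holds). Time passes only in rows, so rows that repeat a pose let the fingers close. It gives the time, the measured TCP pose, the force, the opening and the grip force at its end, in the units of the state.
- manip.get_obs(): the state, without advancing time (a new reading comes with each control period).
- manip.read_camera(name): name is "scene" or "top" or "wrist"; returns a dict with "frame" (420x560x3 uint8, blue, green, red), "fx", "fy", "cx", "cy" (pixels), "camera_from_world" (4x4, takes a point from world to camera coordinates); the wrist camera has in their place "tool_from_camera" (4x4, takes a point from camera to tool coordinates, whose origin is the TCP and whose axes are the flange's). Camera axes: x right, y down, z forward; pixel columns grow to the right and rows downward; lengths in m; the calibration is good to about 2 mm. A picture is of the moment at which its call begins: read the wrist's pose just before it. There is no depth.
- manip.finish_job(): hands the job in; it is judged then, once.
The state is a dict: "time_s": time; "q": joint angles; "qvel": joint speeds; "tau": joint torques, N m; "ee_pos": TCP position; "orientation": TCP orientation; "ft_force": force on the tool from outside, world axes, zero at the start; "moment": the same for the moment, N m; "grip_width": finger opening in m; "gripper_force": force on a finger pad.
Only numpy, scipy, OpenCV 4.12 (cv2) and the standard library are available. Lean on these libraries where they do the work, as an engineer would, in place of code of your own. Each camera call takes 0.05 s, during which the arm holds its last target. There are 200 camera calls.

## Task

Turn the hand crank of the filling slide until the steel beaker on it stands centred under the spout, then let go of the crank. Move the beaker only by the crank, never by touching it or its carriage, and leave the crank of the round spin dryer alone.

Things in the scene. Friction and masses are not known exactly. Their poses are not given: they have to be found in the camera images.
- slide: Filling slide, fixed: aluminium base plate 110 mm wide, 470 mm long, with a grey drive block (100 x 100 mm, 70 mm high) at one end. Origin on the crank's upright axis at counter level; +y points along the rails from crank to spout, z up. The crank turns either way in a level plane; clockwise seen from above drives the carriage away from it, 100 mm per full turn, with travel to spare.
- handle_mid (a point): Mid-height of the slide crank's handle: an upright black round grip, 26 mm in diameter, 52 mm tall (97 to 149 mm above the counter), spinning freely on its pin, 55 mm from the crank axis. The point is on the grip's axis, 123 mm above the counter. The steel crank arm below it reaches 92 mm. The crank turns with about 1 to 2 N at the handle and stays where it is left.
- carriage: Carriage on the slide's rails (grey plate 84 x 84 x 12 mm) with an open steel beaker fixed on it, 72 mm in diameter and 70 mm tall. Origin at the centre of the beaker's underside, 43 mm above the counter; the beaker's rim is 113 mm above the counter.
- spout_tip (a point): Outlet of the spout, a steel swan neck on a post that stands against the slide's long edge and is fixed. The point is the centre of the white nozzle's lower end (20 mm in diameter), 165 mm above the counter and above the beaker's line of travel; the neck's top is 222 mm above the counter.
- dryer_handle_mid (a point): Handle of another crank, on the lid of the round white spin dryer (drum 210 mm in diameter, 100 mm high): not to be moved. Upright black grip 26 mm in diameter and 52 mm tall, the point at its mid-height, 151 mm above the counter and 55 mm from the drum's axis.

How it is judged (in metres and radians):
At the end, for the whole second after the job is handed in: The beaker's centre is within 15 mm, seen from above, of the spout's outlet, and the carriage is at rest (horizontal distance between carriage and spout_tip below 0.015 m and linear speed of carriage below 0.01 m/s); the robot touches nothing.
It fails at once if the robot touched the beaker or its carriage (contact force between any of the fingers, the arm and carriage above 1 N).
It fails at once if the spin dryer's crank was moved (more than 25 mm at its handle) (distance of dryer_handle_mid from where it was at the start of the episode above 0.025 m).
It also fails if it takes over 51 s, if anything falls off the work surface, if the arm or the gripper's body presses on something with over 40 N, if the wrist force passes 120 N, or if a joint passes its speed limit or range.

## Working session

There is one attempt and no reset: what is moved stays moved. The work goes in short steps, Python scripts to look and compute and a tool call to move; the robot and the scene stay as the last step left them, time stands still between calls to the robot, and variables do not carry over. Pictures are saved under pics/ and viewed, at most 10 in all, crops included, and the job is handed in when it is done.

Besides the shell and the picture viewer there is one more tool, called after "Call:" as name(argument=value, ...) on one line, values as JSON. drive_tool: Moves the arm, as the interface text tells. Its arguments: {"type":"object","properties":{"commands":{"type":"array","items":{"type":"array","items":{"type":"array","items":{"type":"number"}}}},"grip_force":{"type":"number"}},"required":["commands"]}

```bash
mkdir -p pics; cat > h.py <<'E'
import numpy as np, cv2
from rig import manip
def cast(c,u,v,z):
    T=np.linalg.inv(c["camera_from_world"]); d=T[:3,:3]@np.array([(u-c["cx"])/c["fx"],(v-c["cy"])/c["fy"],1]); o=T[:3,3]
    return o+d*(z-o[2])/d[2]
def ray(c,u,v):
    T=np.linalg.inv(c["camera_from_world"]); d=T[:3,:3]@np.array([(u-c["cx"])/c["fx"],(v-c["cy"])/c["fy"],1]); return T[:3,3],d/np.linalg.norm(d)
def tri(r1,r2):
    (o1,d1),(o2,d2)=r1,r2; s=np.linalg.lstsq(np.c_[d1,-d2],o2-o1,rcond=None)[0]
    a,b=o1+s[0]*d1,o2+s[1]*d2; return (a+b)/2,np.linalg.norm(a-b)
E
python3 - <<'E'
from h import *
for n in ("top","scene"):
    c=manip.read_camera(n); cv2.imwrite(f"pics/{n}0.png",c["frame"]); print(n,np.linalg.inv(c["camera_from_world"]).round(3),c["fx"])
print(manip.get_obs())
E
```

```text
top [[-0.025 -0.997  0.075  0.424]
 [-0.999  0.026  0.02  -0.148]
 [-0.022 -0.074 -0.997  1.563]
 [ 0.     0.     0.     1.   ]] 514.2290767125633
scene [[ 0.821  0.439 -0.365  0.931]
 [ 0.57  -0.651  0.501 -0.668]
 [-0.018 -0.619 -0.785  0.935]
 [ 0.     0.     0.     1.   ]] 491.76666937326723
{'time_s': 0.1, 'q': array([ 6.72679200e+01,  1.22228700e+01, -2.00276826e+00,  7.58319222e+01,
       -1.21328415e-03,  9.00001994e+01]), 'qvel': array([-0.01673765, -0.07057166,  0.21193903, -0.08354069,  0.08085161,
        0.06008094]), 'tau': array([ 1.04576935e-03, -6.87255263e+01,  4.87801981e+01,  1.24899804e-02,
        7.31165119e-05,  2.21004548e-07]), 'ee_pos': array([0.19311149, 0.46090688, 0.25587091]), 'orientation': array([[-9.22320539e-01,  3.86425527e-01, -3.68676692e-04],
       [ 3.86425702e-01,  9.22320065e-01, -9.34765365e-04],
       [-2.11792884e-05, -1.00461944e-03, -9.99999495e-01]]), 'ft_force': array([0.70294337, 0.39394359, 0.165124  ]), 'moment': array([0.06522864, 0.04275939, 0.06654066]), 'gripper_force': 0.0, 'grip_width': 0.08532296613857206}
```

View pics/top0.png

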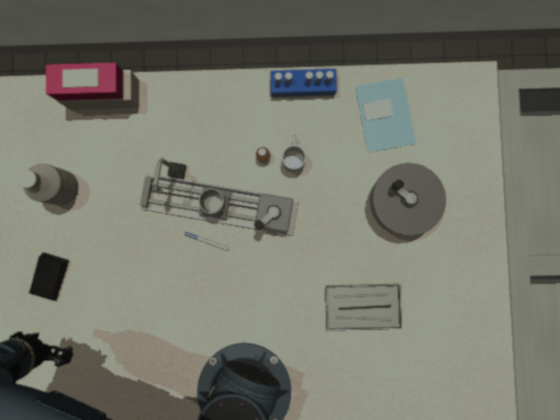

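View pics/scene0.png

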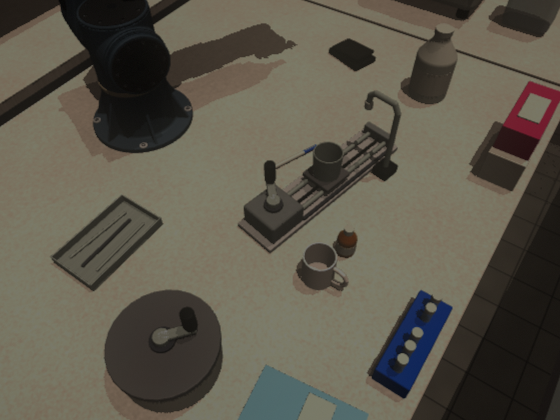

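The top view shows the slide with its hub near (273,213), handle near (260,224), beaker near (212,202) and spout neck near (158,170). In the scene view the handle is near (270,172), the nozzle near (370,103) and the beaker near (327,160). I'll zoom in on both.

```bash
python3 - <<'E'
from h import *
a=cv2.imread("pics/top0.png")[145:250,130:305]; b=cv2.imread("pics/scene0.png")[80:250,230:410]
a=cv2.resize(a,None,fx=4,fy=4,interpolation=3); b=cv2.resize(b,None,fx=3.4,fy=3.4,interpolation=3)
cv2.imwrite("pics/a.png",np.clip(a*1.6,0,255)); cv2.imwrite("pics/b.png",np.clip(b*1.6,0,255))
E
```

```text
[ WARN:0@0.455] global loadsave.cpp:1063 imwrite_ Unsupported depth image for selected encoder is fallbacked to CV_8U.
```

View pics/a.png

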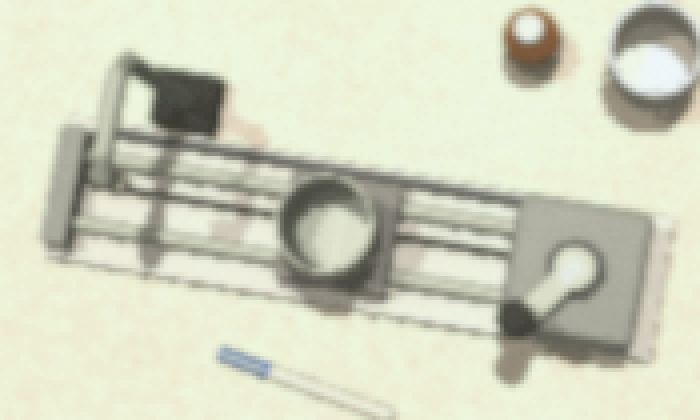

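View pics/b.png

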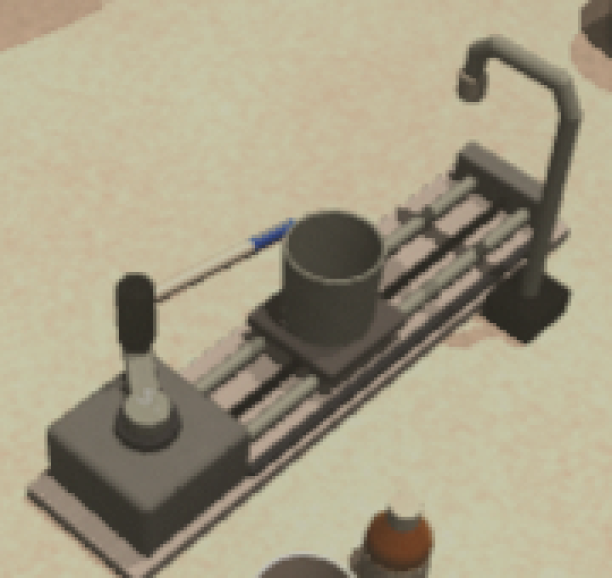

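Top crop: handle (516,317), hub (577,266), rim (330,225), neck end (104,180). Scene crop: handle (136,313), nozzle outlet (470,97), rim (333,247). I'll triangulate these.

```bash
python3 - <<'E'
from h import *
t=manip.read_camera("top"); s=manip.read_camera("scene")
# handle by dark mask
def blob(f,x0,y0,x1,y1,th):
    m=(f[y0:y1,x0:x1].max(2)<th).astype(np.uint8); n,l,st,ce=cv2.connectedComponentsWithStats(m); i=1+st[1:,4].argmax(); return ce[i]+[x0,y0],st[i]
hb,st1=blob(t["frame"],250,212,268,233,45); hs,st2=blob(s["frame"],258,155,284,190,45); print(hb,st1,hs,st2)
T=lambda u,v:(130+u/4,145+v/4); S=lambda u,v:(230+u/3.4,80+v/3.4)
for n,a,b,z in [("handle_mask",tuple(hb),tuple(hs),.123),("handle",T(516,317),S(136,313),.123),("hub",T(577,266),S(147,405),.092),("rim",T(330,225),S(333,247),.113),("noz",T(104,180),S(470,97),.165)]:
    p,e=tri(ray(t,*a),ray(s,*b)); print(n,p.round(4),round(e,4),"top@z",cast(t,*a,z).round(4),"scene@z",cast(s,*b,z).round(4))
for n,a in [("endL",(70,190)),("blockR",(650,285))]: print(n,cast(t,*T(*a),.03).round(4))
E
```

```text
[259.84615385 226.76923077] [ 7 13  6  4 13] [269.49765258 172.        ] [  7   6  11  23 213]
handle_mask [ 0.4829 -0.0618  0.1179] 0.0063 top@z [ 0.4803 -0.0641  0.123 ] scene@z [ 0.4879 -0.0634  0.123 ]
handle [ 0.4877 -0.0616  0.121 ] 0.0005 top@z [ 0.4874 -0.0619  0.123 ] scene@z [ 0.4889 -0.0629  0.123 ]
hub [ 0.5247 -0.1041  0.0933] 0.0016 top@z [ 0.5242 -0.1046  0.092 ] scene@z [ 0.5247 -0.1027  0.092 ]
rim [0.5584 0.0709 0.1109] 0.0043 top@z [0.5565 0.0693 0.113 ] scene@z [0.5609 0.0706 0.113 ]
noz [0.5857 0.2179 0.1539] 0.0059 top@z [0.5869 0.2167 0.165 ] scene@z [0.5885 0.2031 0.165 ]
endL [0.5957 0.2777 0.03  ]
blockR [ 0.5128 -0.1569  0.03  ]
```

Two-view triangulation puts the handle at (0.488,-0.062,0.121), the hub at (0.5245,-0.1035), the beaker at (0.559,0.070) and the nozzle at about (0.588,0.205). The beaker has about 0.14 m to go, or roughly 1.4 turns clockwise. Next I move above the handle.

Call:
drive_tool(commands=[[[-1,0,0,40,0],[-1,35,-20,44,0],[-1,60,-50,44,0],[-1,80,-85,44,0],[-1,100,-120,44,0],[-1,120,-157,44,0],[-1,140,-193,44,0],[-1,160,-230,44,0],[-1,180,-267,44,0],[-1,200,-303,44,0],[-1,220,-340,44,0],[-1,240,-377,44,0],[-1,258,-414,44,0],[-1,275,-450,44,0],[-1,290,-487,44,0],[-1,295,-523,44,0],[-1,295,-523,44,0],[-1,295,-523,44,0],[-1,295,-523,44,0]]], grip_force=40)

```text
time_s: 1.78
ee_pos: [0.488, -0.0618, 0.3001]
orientation: [[-0.922, 0.387, -0.0], [0.387, 0.922, 0.0], [0.001, 0.0, -1.0]]
ft_force: [-0.2, -0.1, 0.3]
grip_width: 0.0852
gripper_force: 0.0
```

```bash
python3 - <<'E'
from h import *
o=manip.get_obs(); c=manip.read_camera("wrist"); cv2.imwrite("pics/w1.png",np.clip(c["frame"]*1.5,0,255).astype(np.uint8))
T=np.eye(4); T[:3,:3]=o["orientation"]; T[:3,3]=o["ee_pos"]; W=T@c["tool_from_camera"]
c["camera_from_world"]=np.linalg.inv(W); np.savez("w1.npz",**{k:c[k] for k in c})
print(o["time_s"],o["ee_pos"],o["orientation"].round(3),o["q"].round(1),W.round(3))
E
```

```text
1.7833 [ 0.48804507 -0.06176891  0.30013916] [[-0.922  0.387 -0.   ]
 [ 0.387  0.922  0.   ]
 [ 0.001  0.    -1.   ]] [-7.2 11.1  3.  81.9  0.  15.6] [[ 0.387  0.888  0.248  0.426]
 [ 0.922 -0.373 -0.103 -0.036]
 [ 0.001  0.269 -0.963  0.418]
 [ 0.     0.     0.     1.   ]]
```

View pics/w1.png

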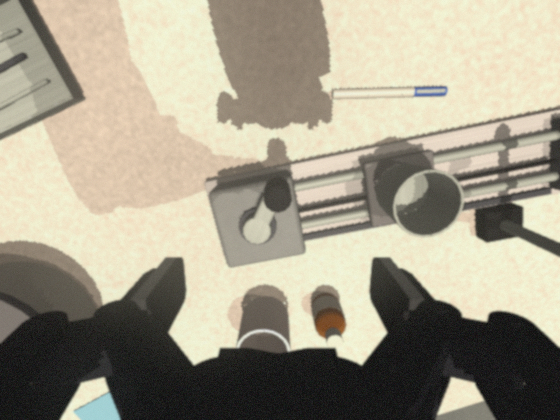

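The wrist view shows the handle cap near (278,192), hub near (258,230) and beaker rim centre near (428,202). A mug and a small bottle stand beyond the slide, so I'll check their clearance and the handle's position.

```bash
python3 - <<'E'
from h import *
c=dict(np.load("w1.npz"))
f=c["frame"]; m=(f[165:225,255:300].max(2)<45).astype(np.uint8); n,l,st,ce=cv2.connectedComponentsWithStats(m); i=1+st[1:,4].argmax(); u,v=ce[i]+[255,165]; print(u,v,st[i])
print("handle",cast(c,u,v,.123)); 
t=manip.read_camera("top"); s=manip.read_camera("scene")
print("handle 2view w/ scene",tri(ray(c,u,v),ray(s,269.5,172)))
print("hub",cast(c,258,228,.092)); print("rim",cast(c,428,202,.113))
for n,a,b in [("mug",(293,152+2),(319,257)),("bottle",(263,152),(348,232))]: print(n,tri(ray(t,*a),ray(s,*b)))
E
```

```text
268.6 187.5 [12 21  5  4 10]
handle [ 0.47916409 -0.06681007  0.123     ]
handle 2view w/ scene (array([ 0.48311446, -0.06428427,  0.1200594 ]), np.float64(0.008865216095447182))
hub [ 0.52233954 -0.09901645  0.092     ]
rim [0.55745412 0.07549186 0.113     ]
mug (array([ 0.68787921, -0.16567355,  0.07951125]), np.float64(0.008975494613035774))
bottle (array([ 0.70105856, -0.07533717,  0.0726702 ]), np.float64(0.0002133569781671082))
```

Clearances are fine: the mug and bottle stay below 0.10 m and are over 0.1 m away. The wrist mask caught only part of the handle. The eyeballed cap centre agrees with (0.487,-0.062), and the crank radius comes out at 54.5 mm as expected. Descend and grip.

Call:
drive_tool(commands=[[[-1,-1,0,-40,0],[-1,-1,0,-80,0],[-1,-1,0,-120,0],[-1,-1,0,-145,0],[-1,-1,0,-166,0],[-1,-1,0,-166,0],[1,-1,0,-166,0],[1,-1,0,-166,0],[1,-1,0,-166,0],[1,-1,0,-166,0],[1,-1,0,-166,0],[1,-1,0,-166,0],[1,-1,0,-166,0],[1,-1,0,-166,0],[1,-1,0,-166,0],[1,-1,0,-166,0]]], grip_force=40)

```text
time_s: 3.27
ee_pos: [0.4878, -0.0619, 0.1353]
orientation: [[-0.922, 0.386, 0.002], [0.386, 0.922, 0.0], [-0.002, 0.001, -1.0]]
ft_force: [-1.1, 1.7, 8.7]
grip_width: 0.0249
gripper_force: 38.7
```

Gripped, with an opening of 25 mm. Now I compute the waypoints around the circle.

```bash
cat > arc.py <<'E'
import sys,numpy as np
x,y,d=map(float,sys.argv[1:4]); c=np.array([.524,-.103])
v=np.array([x,y])-c; a0=np.arctan2(v[1],v[0]); print(np.hypot(*v),np.degrees(a0))
n=19
for k in range(1,n+1):
    a=a0-np.radians(d)*k/n; print([1,*[int(q) for q in np.round(1000*(.055*np.array([np.cos(a),np.sin(a)])-v))],0,0],end=", ")
E
python3 arc.py 0.4875 -0.062 228
```

```text
0.05489307788783575 131.6768795548646
[1, 9, 7, 0, 0], [1, 20, 11, 0, 0], [1, 31, 14, 0, 0], [1, 43, 14, 0, 0], [1, 54, 11, 0, 0], [1, 64, 6, 0, 0], [1, 74, 0, 0, 0], [1, 81, -9, 0, 0], [1, 87, -19, 0, 0], [1, 90, -30, 0, 0], [1, 91, -41, 0, 0], [1, 90, -53, 0, 0], [1, 87, -64, 0, 0], [1, 81, -74, 0, 0], [1, 73, -82, 0, 0], [1, 64, -89, 0, 0], [1, 53, -93, 0, 0], [1, 42, -96, 0, 0], [1, 30, -96, 0, 0],
```

Call:
drive_tool(commands=[[[1,4,4,0,0],[1,9,7,0,0],[1,20,11,0,0],[1,31,14,0,0],[1,43,14,0,0],[1,43,14,0,0]]])

```text
time_s: 3.77
ee_pos: [0.5326, -0.048, 0.1353]
orientation: [[-0.922, 0.386, 0.003], [0.386, 0.922, -0.001], [-0.003, 0.0, -1.0]]
ft_force: [0.8, -0.0, 9.3]
grip_width: 0.025
gripper_force: 39.7
```

```bash
python3 arc.py 0.5305 -0.048 228
```

```text
0.05538275905008705 83.25994390205311
[1, 11, -3, 0, 0], [1, 22, -8, 0, 0], [1, 31, -15, 0, 0], [1, 38, -23, 0, 0], [1, 44, -33, 0, 0], [1, 47, -44, 0, 0], [1, 48, -56, 0, 0], [1, 47, -67, 0, 0], [1, 43, -78, 0, 0], [1, 38, -88, 0, 0], [1, 30, -96, 0, 0], [1, 20, -103, 0, 0], [1, 10, -108, 0, 0], [1, -1, -110, 0, 0], [1, -13, -110, 0, 0], [1, -24, -107, 0, 0], [1, -35, -102, 0, 0], [1, -44, -95, 0, 0], [1, -51, -87, 0, 0],
```

Call:
drive_tool(commands=[[[1,5,-1,0,0],[1,11,-3,0,0],[1,22,-8,0,0],[1,31,-15,0,0],[1,38,-23,0,0],[1,44,-33,0,0],[1,47,-44,0,0],[1,48,-56,0,0],[1,47,-67,0,0],[1,43,-78,0,0],[1,38,-88,0,0],[1,30,-96,0,0],[1,20,-103,0,0],[1,10,-108,0,0],[1,-1,-110,0,0],[1,-13,-110,0,0],[1,-24,-107,0,0],[1,-35,-102,0,0],[1,-44,-95,0,0],[1,-51,-87,0,0]]])

```text
time_s: 5.43
ee_pos: [0.4798, -0.1347, 0.1354]
orientation: [[-0.922, 0.387, 0.003], [0.387, 0.922, 0.0], [-0.003, 0.001, -1.0]]
ft_force: [7.7, 4.4, 3.5]
grip_width: 0.0251
gripper_force: 39.8
```

```bash
python3 arc.py 0.4795 -0.135 180; python3 - <<'E'
from h import *
t=manip.read_camera("top"); s=manip.read_camera("scene")
a=cv2.resize(t["frame"][145:250,130:305],None,fx=4,fy=4,interpolation=3); b=cv2.resize(s["frame"][80:250,230:410],None,fx=3,fy=3,interpolation=3)[:,140:540]
b=cv2.resize(s["frame"][85:195,290:410],None,fx=3.6,fy=3.6,interpolation=3)
im=np.zeros((max(a.shape[0],b.shape[0]),800,3),np.uint8); im[:a.shape[0],:350]=a[:,:350]; im[:b.shape[0],360:360+b.shape[1]]=b
cv2.imwrite("pics/c.png",np.clip(im*1.6,0,255).astype(np.uint8))
E
```

```text
0.05481103903412163 -144.2800456877097
[1, -5, 8, 0, 0], [1, -8, 16, 0, 0], [1, -10, 25, 0, 0], [1, -10, 34, 0, 0], [1, -9, 43, 0, 0], [1, -7, 52, 0, 0], [1, -3, 60, 0, 0], [1, 2, 67, 0, 0], [1, 9, 74, 0, 0], [1, 16, 79, 0, 0], [1, 24, 83, 0, 0], [1, 33, 86, 0, 0], [1, 42, 87, 0, 0], [1, 51, 87, 0, 0], [1, 60, 85, 0, 0], [1, 68, 81, 0, 0], [1, 76, 77, 0, 0], [1, 83, 71, 0, 0], [1, 89, 64, 0, 0],
```

View pics/c.png

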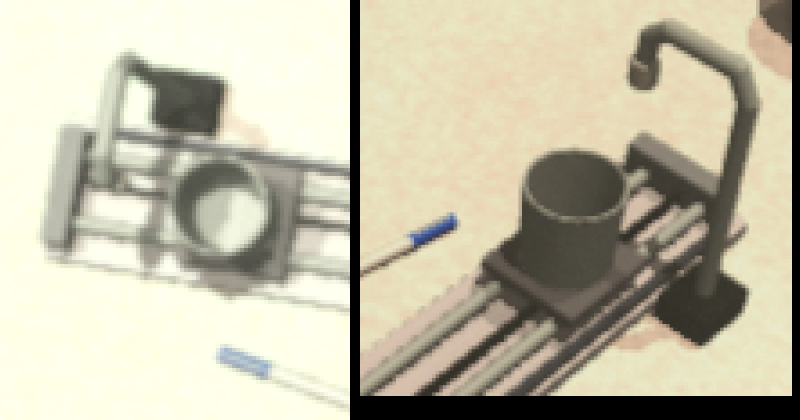

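The beaker rim is now at crop (222,205). The nozzle's lower end is at scene pixel (368.3,108.4). I'll work out the remaining travel.

```bash
python3 - <<'E'
from h import *
t=manip.read_camera("top"); s=manip.read_camera("scene")
r0=cast(t,130+330/4,145+225/4,.113); r1=cast(t,130+222/4,145+205/4,.113); r1s=cast(s,290+214/3.6,85+187/3.6,.113)
n1=cast(s,368.3,108.4,.165); n2=cast(t,130+104/4,145+178/4,.21)
u=np.array([.2,.98]); print(r0,r1,r1s,n1,n2)
print("moved",(r1-r0)[:2]@u,"left",[(n-r)[:2]@u for n in(n1,n2) for r in (r1,r1s)])
E
```

```text
[0.55650457 0.0693154  0.113     ] [0.57281671 0.14607724 0.113     ] [0.57673815 0.14474593 0.113     ] [0.5884451 0.2035542 0.165    ] [0.58302742 0.20496666 0.21      ]
moved 0.07848903186986156 left [np.float64(0.05945310383720797), np.float64(0.05997349470785411), np.float64(0.059753769081105405), np.float64(0.06027415995175154)]
```

About 60 mm remain, or 216°. I'll drive 180° first, then 36°.

Call:
drive_tool(commands=[[[1,-5,8,0,0],[1,-8,16,0,0],[1,-10,25,0,0],[1,-10,34,0,0],[1,-9,43,0,0],[1,-7,52,0,0],[1,-3,60,0,0],[1,2,67,0,0],[1,9,74,0,0],[1,16,79,0,0],[1,24,83,0,0],[1,33,86,0,0],[1,42,87,0,0],[1,51,87,0,0],[1,60,85,0,0],[1,68,81,0,0],[1,76,77,0,0],[1,83,71,0,0],[1,89,64,0,0]]])

```text
time_s: 7.22
ee_pos: [0.5698, -0.0709, 0.1353]
orientation: [[-0.922, 0.386, 0.002], [0.386, 0.922, 0.0], [-0.002, 0.001, -1.0]]
ft_force: [0.1, 2.1, 8.2]
grip_width: 0.0253
gripper_force: 40.4
```

Call:
drive_tool(commands=[[[1,5,-8,0,0],[1,8,-16,0,0],[1,10,-24,0,0],[1,10,-32,0,0],[1,10,-32,0,0],[1,10,-32,0,0]]])

```text
time_s: 7.72
ee_pos: [0.5797, -0.1039, 0.1354]
orientation: [[-0.922, 0.387, 0.003], [0.387, 0.922, -0.001], [-0.003, 0.0, -1.0]]
ft_force: [4.9, -1.1, 6.6]
grip_width: 0.0249
gripper_force: 40.3
```

```bash
python3 - <<'E'
from h import *
t=manip.read_camera("top"); s=manip.read_camera("scene")
a=cv2.resize(t["frame"][145:250,130:305],None,fx=4,fy=4,interpolation=3)
b=cv2.resize(s["frame"][85:195,290:410],None,fx=3.6,fy=3.6,interpolation=3)
im=np.zeros((420,800,3),np.uint8); im[:a.shape[0],:350]=a[:,:350]; im[:b.shape[0],360:360+b.shape[1]]=b
cv2.imwrite("pics/d.png",np.clip(im*1.6,0,255).astype(np.uint8))
E
```

```text
(no output)
```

View pics/d.png

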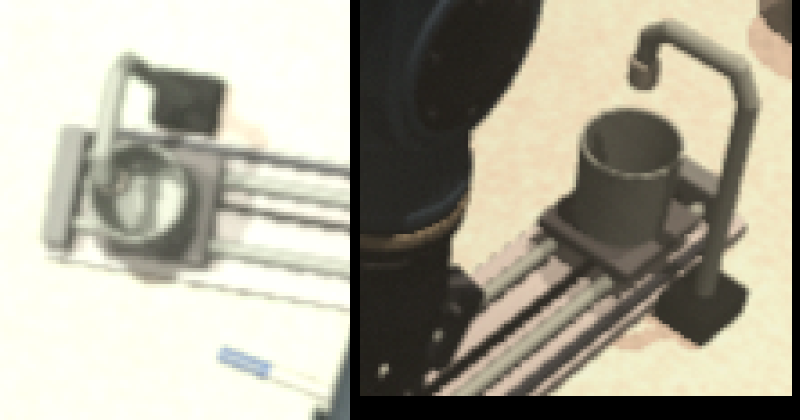

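Scene crop: rim centre near (631,145), nozzle end (642,84). Top crop: rim near (143,192).

```bash
python3 - <<'E'
from h import *
t=manip.read_camera("top"); s=manip.read_camera("scene")
r1=cast(t,130+143/4,145+192/4,.113); r1s=cast(s,290+271/3.6,85+145/3.6,.113)
n1=cast(s,368.3,108.4,.165); n2=cast(t,130+104/4,145+178/4,.21)
u=np.array([.2,.98]); print(r1,r1s,n1,n2)
print("left",[(n-r)[:2]@u for n in(n1,n2) for r in (r1,r1s)])
E
```

```text
[0.5836217  0.20241918 0.113     ] [0.58875387 0.20235117 0.113     ] [0.5884451 0.2035542 0.165    ] [0.58302742 0.20496666 0.21      ]
left [np.float64(0.00207700511239986), np.float64(0.0011172200983769387), np.float64(0.00237767035629729), np.float64(0.0014178853422743688)]
```

Centred to about 2 mm by both views. I'll release and withdraw straight up.

Call:
drive_tool(commands=[[[-1,0,0,0,0],[-1,0,0,0,0],[-1,0,0,0,0],[-1,0,0,0,0],[-1,0,0,0,0],[-1,0,0,0,0],[-1,0,0,0,0],[-1,0,0,0,0],[-1,0,0,20,0],[-1,0,0,50,0],[-1,0,0,90,0],[-1,0,0,130,0],[-1,0,0,150,0],[-1,0,0,150,0],[-1,0,0,150,0]]])

```text
time_s: 9.17
ee_pos: [0.5788, -0.1029, 0.2853]
orientation: [[-0.922, 0.386, 0.002], [0.386, 0.922, -0.0], [-0.002, 0.001, -1.0]]
ft_force: [0.1, 0.3, -1.1]
grip_width: 0.0855
gripper_force: 0.0
```

```bash
python3 - <<'E'
from h import *
t=manip.read_camera("top"); s=manip.read_camera("scene")
a=cv2.resize(t["frame"][145:250,130:305],None,fx=4,fy=4,interpolation=3)
b=cv2.resize(s["frame"][85:195,290:410],None,fx=3.6,fy=3.6,interpolation=3)
im=np.zeros((420,800,3),np.uint8); im[:a.shape[0],:350]=a[:,:350]; im[:b.shape[0],360:360+b.shape[1]]=b
cv2.imwrite("pics/e.png",np.clip(im*1.6,0,255).astype(np.uint8))
E
```

```text
(no output)
```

View pics/e.png

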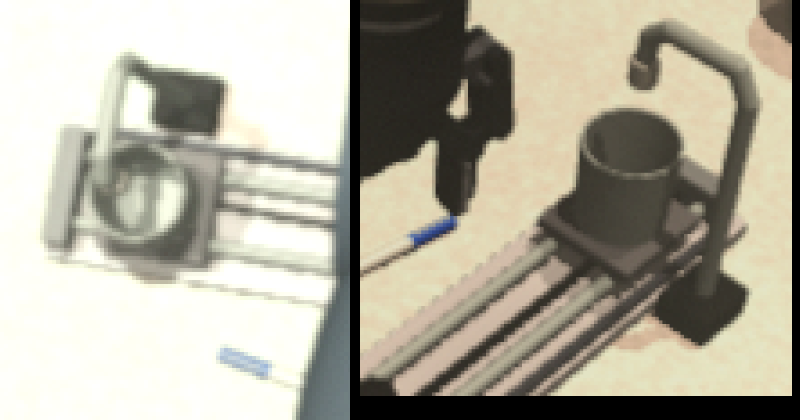

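The rim is unchanged at crop (631,145) under the nozzle at (642,84), and the gripper is clear of everything.

```bash
python3 -c "
from rig import manip
print(manip.finish_job())"
```

```text
the job is handed in; nothing more can be done
None
```

I turned the slide crank about 1.4 turns clockwise until the beaker stood within about 2 mm of the spout's outlet (by both camera views), let go and withdrew clear, and handed the job in at about 9 s; no verdict was returned.

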